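# Set a peg blank in the clamp fixture with running clearance

### The arm

A 6-joint arm with a two-finger parallel gripper is mounted at the origin on the work surface. World frame = base frame: x ahead of the robot, y to its left, z up, the work surface at z = 0. Lengths are in m, angles in degrees, forces in N, time in s.
With the tool pointing down it reaches from about 0.3 to 0.75 m from the base axis. Payload 8.5 kg.
Tool frame: the origin (TCP) lies at the very end of the fingers, on their centre line; the grasp point (between the pads) lies 19 mm behind it; z points along the fingers, y is the direction in which the jaws open and shut (so a half turn about z gives the same grasp; the last joint's range is limited). The gripper opens to 85 mm and grips with 20 to 120 N. Pads are 22 mm wide; open, the fingers measure 114 mm over their backs; the gripper's body (76 mm by 85 mm) begins 54 mm behind the grasp point. The pads swing forward as they close: fully open they stand 13 mm farther back than shut.
Start: joints at [-12.336, 21.807, 74.336, -0, 83.858, -12.336], TCP at [0.55, 0, 0.231] pointing down, gripper open.
Joint ranges: [-178.18, 178.18], [-50.72, 133.34], [12.68, 142.11], [-81.47, 261.47], [9.98, 163.14], [-165.26, 165.26]. Speed limits (degrees/s): [136.94, 136.94, 180, 180, 180, 180].

### API

Orientations are given as a 3x3 rotation matrix whose columns are the frame's x, y, z axes.
In Python, from rig import env, vision, close_job, spotter gives the robot as it stands. The module is installed in compiled form; this text tells all that it offers.
- The arm moves only by the tool jog_arm, never from a script. Its argument "plan" is a list that holds one entry, the list of rows, each a list of 6 numbers: the shift along the tool's x, y, z in units of 40 mm (1.0 is 40 mm), then the turn, a rotation vector about the tool's x, y, z in units of 0.15 rad (1.0 is 0.15 rad). A call has 1 to 10 rows; each row shifts and turns the commanded pose from where the row before left it, along the tool's axes as they then stand; what a row does not reach is not made up. A row lasts 1/10 s, in which the tool goes at most 50 mm and 8.59 degrees, less where a joint would pass 70% of its speed; a pose out of reach is approached as far as the arm can. A call with a number of a shift or a turn outside -1 to 1 is refused whole. A call with a gripper value outside its range is refused whole. "grip" is the opening, from -1 (shut) to 1 (fully open), set as the call begins (left out, the last holds). The fingers move at their own pace and stop on an object; "squeeze" is the grip in N (left out, the last holds). Time passes only in rows, so rows that do not move let the fingers close. It gives the time, the measured TCP pose, the force and the opening at its end, in the units of the state.
- env.observe(): the state, without advancing time (a new reading comes with each control period).
- vision.get_image(name): name is "scene" or "side" or "wrist"; returns (picture, depth): 384x512x3 uint8, red, green, blue; 384x512 float32, m along the optical axis (not along the pixel's ray), 0 where there is no reading.
- vision.camera_info(name): a dict with "fx", "fy", "cx", "cy" (pixels), "k1" (the pictures are not rectified: a ray, as slopes to the right and down, at radius r is drawn at 1 + k1 r^2 times it, then the intrinsics apply), "rvec" (rotation vector, rad) and "tvec" (3), from world to camera coordinates, as OpenCV has them. Camera axes: x right, y down, z forward; pixel columns grow to the right and rows downward; lengths in m; the calibration is good to about 2 mm. A picture is of the moment at which its call begins: read the wrist's pose just before it. camera_info takes no time and is no camera call; for the wrist camera it gives the pose at the moment of the call.
- close_job(): hands the job in, once; it reports no verdict.
Trained networks look in the newest picture that a camera, given by its name, has taken for a name from the list of things; names that differ only in an ending like _2 or _b are one class to them, and where a whole thing is asked for, a point or a joint stands for the part that bears it (a point fixed in the world has none). Each returns a list of dicts, best first, with "score" (0 to 1); they miss things now and then, are a little off and sometimes report something else, mostly with a low value. They report only what shows in the picture. A call takes as long as a camera call. They do not tell look-alikes from the thing itself.
- spotter.trace(camera, query): "pixels" (384x512 bool, what is visible of it) and "rect" ([left, top, right, bottom] in pixels, round what is visible of it).
The state is a dict: "time_s": time; "q": joint angles; "qvel": joint speeds; "joint_efforts": joint torques, N m; "position": TCP position; "tool_rot": TCP orientation; "ft_force": force on the tool from outside, world axes, zero at the start; "wrist_torque": the same for the moment, N m; "grip_width": finger opening in m.
Only numpy, scipy, OpenCV 4.12 (cv2) and the standard library are available. Lean on these libraries where they do the work, as an engineer would, in place of code of your own. Each camera call takes 0.05 s, during which the arm holds its last target.

### The job

Take the peg blank with the flat spade head out of the drying rack, stand it upright, fully down, in the socket of the clamp fixture and let go of it. Then turn the thumbscrew clockwise until it seats, back it off a quarter turn so the blank can still be turned, and finish holding the thumbscrew there between the fingers, without letting go. Leave the other blanks and everything else on the bench where they are.

Things in the scene. Friction and masses are not known exactly. Their poses are not given: they have to be found in the camera images.
- peg_mid (a point): The peg blank to be used: pale maple, 114 mm long, stands upright in one of the three rack holes (which one varies), its foot 15 mm above the bench. Round shaft 16 mm in diameter for the lower 76 mm, foot chamfered; above it a flat spade head, 16 mm thick along this point's x, 34 mm wide along its y, 38 mm tall. The point is on the axis half-way up, 57 mm above the foot and 38 mm below the centre of the head; z points up towards the head. About 40 g.
- endpin_mid (a point): Bystander in the rack: maple end pin, 16 mm shaft with a 28 mm ball on top, 94 mm tall. Point half-way up.
- dowel_mid (a point): Bystander in the rack: plain headless maple dowel, 16 mm in diameter, 100 mm tall. Point half-way up.
- rack: Drying rack, fixed: wooden block 60 (its x) x 200 (its y) x 50 mm high with three holes 19 mm in diameter and 35 mm deep on its centre line, at y = -70, 0 and +70 mm. Origin at the centre of its underside. It stands on either the left or the right side of the bench.
- fixture: Clamp fixture, fixed: hardwood block 70 (its x) x 200 (its y) x 70 mm high, on the side of the bench opposite to the rack. Origin at the centre of its underside. The socket is at its y = -60 mm, the thumbscrew at y = +60 mm; between them on the top lies a low brass clamp bar (up to 85 mm above the bench with its guides) that creeps towards the socket as the screw is turned in.
- socket (a point): Centre of the mouth of the fixture's only hole, on the block's top face 70 mm above the bench: 19 mm in diameter, 45 mm deep (flat floor 25 mm above the bench), vertical, with a 3 mm chamfer. Axes as the fixture.
- screw_grip (a point): Centre of the thumbscrew's wing, on its vertical axis, 120 mm above the bench. The steel wing is a flat bar 46 mm long (along this point's x), 12 mm thick (along y: grip it here), 26 mm tall; below it a 10 mm thick stem down to a round collar 24 mm in diameter whose top is 30 mm below this point. The point turns with the screw; the screw does not rise or sink.
- screw (a joint): Angle of the thumbscrew in rad: grows as it turns clockwise seen from above, stops hard (seated) at 2.6. Friction about 0.06 N m; it stays where it is left, so it may be turned in several grasps. A quarter turn back from the seat is 1.03.
- chisel_a: Bystander: wood-handled chisel lying on the bench, 200 mm long; origin where blade meets handle.
- chisel_b: Bystander: wide chisel lying near the robot, 200 mm long; origin where blade meets handle.
- chisel_c: Bystander: narrow chisel lying on the bench, 210 mm long; origin where blade meets handle.
- offcut: Bystander: loose maple offcut 90 x 30 x 22 mm between rack and fixture; origin at the centre of its underside.
- glue: Bystander: amber bottle 48 mm in diameter, 120 mm tall; origin at the centre of its underside.
- neck: Bystander: carved violin neck with scroll lying on the bench, about 250 mm long, 50 mm tall; origin under the middle of the neck.
Mind the look-alikes: they are no part of the job. Leave any turquoise or yellow look-alike of the part that bears peg_mid alone.

How it is judged (in metres and radians):
On the way, in this order (a step that is already met when the one before it is completed fails the run):
1. the spade-headed blank stands fully down in the socket, let go (horizontal distance between peg_mid and socket below 0.007 m and z of peg_mid in the frame of socket below 0.016 m and angle between peg_mid's own z axis and vertical below 0.12 rad and contact force between the fingers and peg below 0.1 N), for 0.2 s.
2. the thumbscrew is turned in until it seats, with the blank in the socket (all of step 1 and value of joint screw above 2.53 rad), for 0.1 s.
At the end, for the whole second after the job is handed in: The blank stands in the socket untouched: within 7 mm of its axis, foot within 4 mm of the floor, under 0.12 rad of tilt. The screw, seated before, rests 1.57 rad (within 0.3) back from its seat, gripped with over 1.5 N, grasp point within 35 mm of the wing centre; bystanders within 30 mm (all of step 1 and value of joint screw between 0.73 and 1.33 rad and velocity of joint screw between -0.1 and 0.1 rad/s and contact force between the fingers and screw above 1.5 N and distance between the grasp point and screw_grip below 0.035 m); the arm keeps its last pose, push and grip.
It fails at once if another blank in the rack or a thing lying on the bench moved more than 30 mm (distance of any of endpin_mid, dowel_mid, chisel_a, chisel_b, chisel_c, offcut, glue, neck from where it was at the start of the episode above 0.03 m).
It also fails if it takes over 72 s, if anything falls off the work surface, if the arm or the gripper's body presses on something with over 40 N, if the wrist force passes 120 N, or if a joint passes its speed limit or range.

## Working session

There is one attempt and no reset: what is moved stays moved. The work goes in short steps, Python scripts to look and compute and a tool call to move; the robot and the scene stay as the last step left them, time stands still between calls to the robot, and variables do not carry over. Pictures are saved under pics/ and viewed, and the job is handed in when it is done.

Besides the shell and the picture viewer there is one more tool, called after "Emit:" as name([rows], argument=value, ...), one row to a line, values as JSON. jog_arm: Moves the arm, as the interface text tells. Its arguments: {"type":"object","properties":{"plan":{"type":"array"},"grip":{"type":"number"},"squeeze":{"type":"number"}},"required":["plan"]}

```bash
mkdir -p pics
cat > h.py <<'E'
import numpy as np,cv2
from rig import env,vision,close_job,spotter
def snap(n,f):
    im,d=vision.get_image(n); cv2.imwrite('pics/'+f,cv2.cvtColor(im,cv2.COLOR_RGB2BGR)); return im,d
def cam(n):
    c=vision.camera_info(n); R=cv2.Rodrigues(np.array(c['rvec'],float))[0]; return c,R,np.array(c['tvec'],float).reshape(3)
def unproj(c,R,t,u,v,d):
    K=np.array([[c['fx'],0,c['cx']],[0,c['fy'],c['cy']],[0,0,1]]); 
    p=cv2.undistortPoints(np.stack([u,v],-1).reshape(-1,1,2).astype(float),K,np.array([c['k1'],0,0,0,0.]))[:,0]
    d=np.asarray(d,float).reshape(-1)
    X=np.c_[p*d[:,None],d]; return (X-t)@R
def proj(c,R,t,P):
    K=np.array([[c['fx'],0,c['cx']],[0,c['fy'],c['cy']],[0,0,1]])
    return cv2.projectPoints(np.asarray(P,float).reshape(-1,1,3),R,t,K,np.array([c['k1'],0,0,0,0.]))[0][:,0]
E
python3 - <<'E'
from h import *
for n in ['scene','side','wrist']:
    snap(n,n+'0.png')
    c,R,t=cam(n); print(n,-R.T@t,R[2])
print(env.observe()['time_s'])
E
```

```text
scene [ 1.03039673 -0.34856709  1.04917929] [-0.41571264  0.34546365 -0.84133101]
side [0.49853964 0.78009279 0.63823818] [ 0.06054424 -0.81447759 -0.57702743]
wrist [0.54847395 0.06894287 0.37301631] [-1.95505932e-04 -2.66498086e-01 -9.63835428e-01]
0.15
```

View pics/scene0.png

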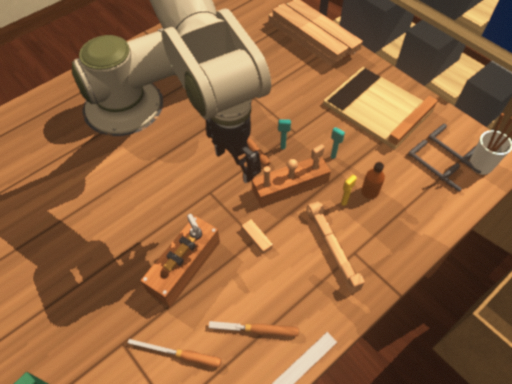

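View pics/side0.png

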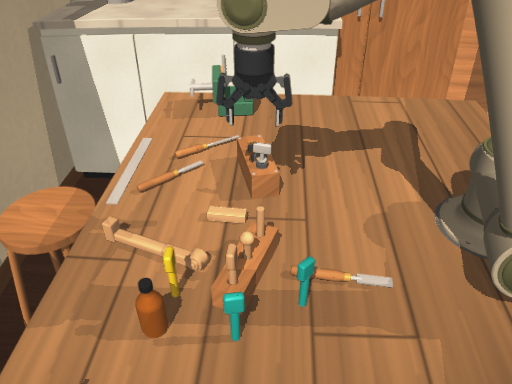

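View pics/wrist0.png

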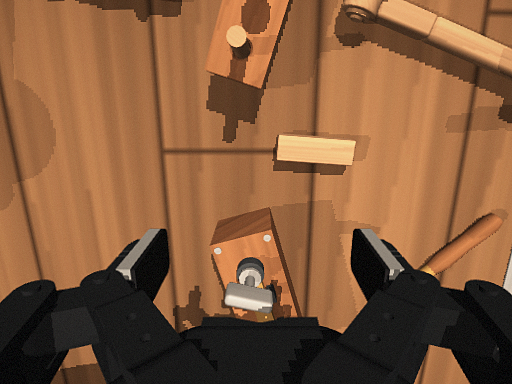

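Three rack blanks appear in the scene view: dowel (267,175), end-pin ball (293,165) and spade head (317,153). There are turquoise look-alikes at (285,130) and (337,140) and a yellow one at (349,187). In the side view the spade blank is at (231,262). Next I'll measure and take an enlarged crop.

```bash
cat > m.py <<'E'
from h import *
S={}
for n in ['scene','side']:
    im,d=snap(n,n+'1.png'); c,R,t=cam(n); S[n]=(im,d)
    for q in ['peg_mid','rack','fixture','screw','dowel_mid','endpin_mid']:
        for r in spotter.trace(n,q)[:3]:
            if r['score']<.3: continue
            v,u=np.nonzero(r['pixels']&(d>0)); 
            if len(u)<5: continue
            P=unproj(c,R,t,u,v,d[v,u])
            np.save(f'pc_{n}_{q}.npy',P) if r is not None and r['score']>.3 and not globals().get((n,q)) else 0
            globals()[(n,q)]=1
            print(n,q,round(r['score'],2),np.round(r['rect']),len(u),np.round(np.median(P,0),3),'zmax',P[:,2].max().round(3))
im,d=S['side'];cv2.imwrite('pics/c1.png',cv2.cvtColor(cv2.resize(im[190:320,190:300],None,fx=5,fy=4.5,interpolation=3)[:590],cv2.COLOR_RGB2BGR))
im,d=S['scene'];cv2.imwrite('pics/c2.png',cv2.cvtColor(cv2.resize(im[120:310,130:350],None,fx=3,fy=3,interpolation=3),cv2.COLOR_RGB2BGR))
E
python3 m.py
```

```text
scene peg_mid 0.82 [276. 120. 289. 147.] 222 [0.447 0.248 0.089] zmax 0.121
scene peg_mid 0.69 [342. 176. 354. 199.] 169 [0.69  0.239 0.096] zmax 0.118
scene peg_mid 0.52 [312. 144. 324. 168.] 213 [0.578 0.241 0.112] zmax 0.135
scene rack 0.65 [249. 155. 333. 206.] 1939 [0.562 0.166 0.049] zmax 0.057
scene fixture 0.57 [139. 215. 220. 306.] 3384 [ 0.567 -0.185  0.07 ] zmax 0.139
scene fixture 0.5 [188. 213. 199. 237.] 165 [ 0.543 -0.122  0.129] zmax 0.139
scene screw 0.72 [186. 216. 199. 237.] 148 [ 0.542 -0.122  0.131] zmax 0.139
scene dowel_mid 0.44 [265. 164. 269. 186.] 119 [0.535 0.109 0.089] zmax 0.12
scene endpin_mid 0.49 [286. 159. 298. 178.] 151 [0.556 0.174 0.1  ] zmax 0.112
side peg_mid 0.85 [224. 292. 248. 342.] 696 [0.562 0.343 0.091] zmax 0.118
side peg_mid 0.7 [164. 248. 180. 297.] 457 [0.684 0.254 0.084] zmax 0.117
side peg_mid 0.68 [237. 135. 279. 196.] 2047 [ 0.549 -0.109  0.069] zmax 0.134
side rack 0.82 [212. 224. 275. 308.] 2274 [0.546 0.212 0.05 ] zmax 0.115
side fixture 0.89 [237. 135. 281. 196.] 2053 [ 0.548 -0.109  0.069] zmax 0.134
side screw 0.67 [255. 144. 274. 165.] 282 [ 0.541 -0.113  0.117] zmax 0.134
side screw 0.58 [239. 232. 252. 257.] 261 [0.553 0.189 0.094] zmax 0.11
side screw 0.51 [210. 221. 276. 309.] 2297 [0.546 0.209 0.05 ] zmax 0.114
side dowel_mid 0.59 [252. 207. 266. 237.] 254 [0.533 0.12  0.083] zmax 0.118
side endpin_mid 0.49 [242. 229. 253. 260.] 275 [0.553 0.188 0.096] zmax 0.11
side endpin_mid 0.42 [254. 145. 272. 166.] 251 [ 0.539 -0.112  0.118] zmax 0.134
```

View pics/c1.png

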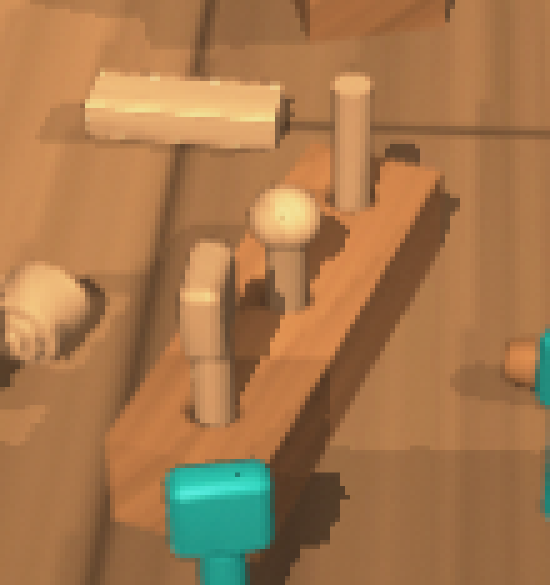

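View pics/c2.png

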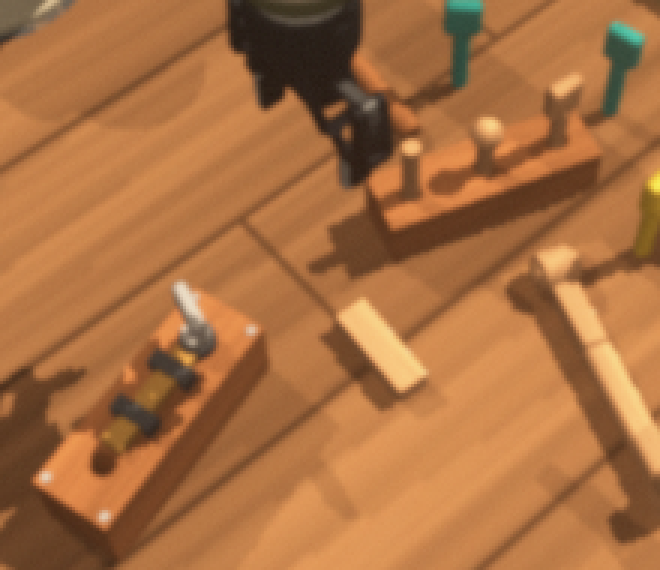

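```bash
cat > fit.py <<'E'
from h import *
from scipy.optimize import minimize
def block(P,z0,z1,wx,wy):
    """fit rect wx*wy to points on top face"""
    Q=P[(P[:,2]>z0)&(P[:,2]<z1)][:,:2]
    h=cv2.minAreaRect(Q.astype(np.float32)*1000)
    return len(Q),h,Q
sc,d=vision.get_image('scene');c,R,t=cam('scene')
v,u=np.nonzero(d>0);A=unproj(c,R,t,u,v,d[v,u])
si,d2=vision.get_image('side');c2,R2,t2=cam('side')
v,u=np.nonzero(d2>0);B=unproj(c2,R2,t2,u,v,d2[v,u])
np.save('A.npy',A);np.save('B.npy',B)
for n,P in (('scene',A),('side',B)):
    for nm,lo,hi,cx,cy in (('rack',.044,.056,.56,.18),('fix',.064,.076,.56,-.18)):
        m=(np.hypot(P[:,0]-cx,P[:,1]-cy)<.14)
        k,h,Q=block(P[m],lo,hi,0,0); print(n,nm,k,h)
    # top heads
    for nm,cx,cy,zr in (('peg',.575,.24,(.095,.14)),('screw',.545,-.12,(.125,.14)),('dowel',.535,.115,(.105,.13)),('ball',.555,.18,(.09,.12))):
        m=(np.hypot(P[:,0]-cx,P[:,1]-cy)<.03)&(P[:,2]>zr[0])&(P[:,2]<zr[1])
        if m.sum()>5: print(n,nm,m.sum(),P[m].mean(0).round(4),cv2.minAreaRect((P[m][:,:2]*1000).astype(np.float32)))
E
python3 fit.py
```

```text
scene rack 1321 ((535.8805541992188, 210.83056640625), (235.59474182128906, 197.6685791015625), 49.93691635131836)
scene fix 1810 ((553.9679565429688, -176.4385986328125), (74.16529083251953, 200.5650634765625), 15.804932594299316)
scene peg 151 [0.5766 0.2412 0.1188] ((574.5169067382812, 243.12144470214844), (36.05349349975586, 15.82243537902832), 86.17117309570312)
scene screw 102 [ 0.5405 -0.1198  0.1328] ((539.7813720703125, -119.20613861083984), (12.117916107177734, 45.69084930419922), 75.90257263183594)
scene dowel 40 [0.5318 0.1112 0.114 ] ((530.6925659179688, 112.407470703125), (12.412986755371094, 14.919011116027832), 48.826290130615234)
scene ball 96 [0.555  0.1755 0.1036] ((552.9970703125, 176.5215606689453), (25.779644012451172, 23.84107208251953), 30.573753356933594)
side rack 1768 ((573.3446044921875, 180.05441284179688), (230.78280639648438, 197.08116149902344), 7.84840726852417)
side fix 779 ((555.8150024414062, -173.75579833984375), (71.20838928222656, 205.01458740234375), 15.842449188232422)
side peg 255 [0.5739 0.2558 0.1193] ((574.9161376953125, 250.33367919921875), (32.317771911621094, 16.490760803222656), 85.90913391113281)
side screw 91 [ 0.5395 -0.1126  0.1303] ((539.1082763671875, -113.10777282714844), (16.608930587768555, 44.600135803222656), 75.003173828125)
side dowel 62 [0.532  0.118  0.1126] ((532.4398803710938, 115.47201538085938), (13.938590049743652, 15.5882568359375), 3.6339032649993896)
side ball 163 [0.5529 0.1879 0.1024] ((553.1683959960938, 184.84756469726562), (24.554702758789062, 23.04621696472168), 3.70051646232605)
```

The scene and side crops agree. The maple spade blank is in the rack hole at the +y end (side (231,262), scene (317,153)). It's pale maple and standing in the rack, unlike the turquoise and yellow look-alikes outside it. The wing is at about (0.540, -0.118), long axis at -14°.

Run:
```python
from h import *
s=env.observe(); print(s['time_s'],s['position'],np.round(s['tool_rot'],3),s['grip_width'],s['q'])
for n,f in (('A',0),('B',0)):
    P=np.load(n+'.npy')
    for nm,lo,hi,cx,cy,r in (('rack',.046,.054,.553,.18,.12),):
        m=(np.hypot(P[:,0]-cx,P[:,1]-cy)<r)&(abs(P[:,0]-.553)<.06)&(P[:,2]>lo)&(P[:,2]<hi)
        print(n,m.sum(),cv2.minAreaRect((P[m][:,:2]*1000).astype(np.float32)))
    m=(np.hypot(P[:,0]-.575,P[:,1]-.245)<.035)&(P[:,2]>.124)&(P[:,2]<.14); print(m.sum(),P[m].mean(0),cv2.minAreaRect((P[m][:,:2]*1000).astype(np.float32)))
```

```text
0.95 [5.49990361e-01 6.48871025e-06 2.31326548e-01] [[-0.  1.  0.]
 [ 1.  0.  0.]
 [ 0.  0. -1.]] 0.08525476471975119 [-1.23354532e+01  2.18064795e+01  7.43353089e+01  7.79595295e-04
  8.38566485e+01 -1.23378224e+01]
A 1188 ((551.9777221679688, 179.5715789794922), (202.6409912109375, 64.39954376220703), 72.43453216552734)
69 [0.57483193 0.24360977 0.12887798] ((574.61962890625, 244.65589904785156), (32.977718353271484, 15.82243537902832), 86.17117309570312)
B 1678 ((553.3934326171875, 181.43801879882812), (203.25656127929688, 61.6059684753418), 71.78681945800781)
129 [0.57425815 0.25143575 0.12823948] ((574.7802734375, 250.15521240234375), (31.5172061920166, 15.855687141418457), 88.32623291015625)
```

Emit:
jog_arm([
  [[0.77, 0.07, 0, 0, 0, 0], [0.77, 0.08, 0, 0, 0, 0], [0.77, 0.08, 0, 0, 0, 0], [0.77, 0.08, 0, 0, 0, 0.1], [0.77, 0.08, 0, 0, 0, 0.1], [0.77, 0.08, 0, 0, 0, 0.1], [0.77, 0.07, 0, 0, 0, 0.1], [0.78, 0.07, 0, 0, 0, 0], [0, 0, 0, 0, 0, 0], [0, 0, 0, 0, 0, 0]],
], grip=1)

```text
time_s: 1.95
position: [0.5789, 0.2465, 0.231]
tool_rot: [[0.059, 0.998, -0.0], [0.998, -0.059, -0.0], [-0.0, -0.0, -1.0]]
ft_force: [0.0, -0.0, -0.6]
grip_width: 0.0857
```

Run:
```python
from h import *
s=env.observe(); print(s['time_s'],s['position'],np.round(s['tool_rot'],3),s['q'])
c,R,t=cam('wrist')
im,d=snap('wrist','w1.png')
v,u=np.nonzero(d>0);P=unproj(c,R,t,u,v,d[v,u])
m=(np.hypot(P[:,0]-.575,P[:,1]-.245)<.04)&(P[:,2]>.12)&(P[:,2]<.14)
print(m.sum(),P[m].mean(0),cv2.minAreaRect((P[m][:,:2]*1000).astype(np.float32)))
```

```text
1.95 [0.57887055 0.24652136 0.23101105] [[ 0.059  0.998 -0.   ]
 [ 0.998 -0.059 -0.   ]
 [-0.    -0.    -1.   ]] [ 1.23109366e+01  3.00015701e+01  6.06076091e+01 -1.61092622e-02
  8.94188447e+01  1.56848753e+01]
707 [0.57304471 0.24901763 0.12723665] ((572.738525390625, 248.2997589111328), (32.68101119995117, 15.415238380432129), 86.85734558105469)
```

View pics/w1.png

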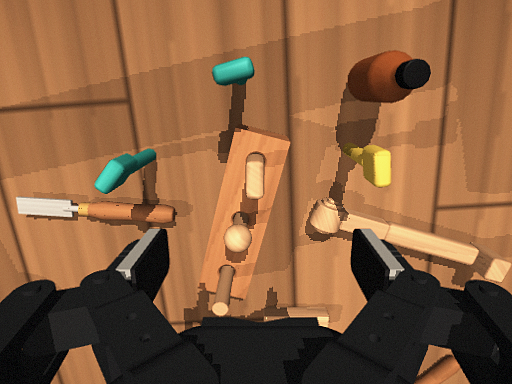

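The wrist view shows the spade head at (255,175), centre between the fingers in x, with turquoise and yellow look-alikes and the bottle clear of the fingers. I'll fine-align and descend.

Emit:
jog_arm([
  [[0.04, -0.13, 0.3, 0, 0, 0], [0, 0, 0.5, 0, 0, 0], [0, 0, 0.5, 0, 0, 0], [0, 0, 0.5, 0, 0, 0], [0, 0, 0.5, 0, 0, 0], [0, 0, 0.5, 0, 0, 0], [0, 0, 0.4, 0, 0, 0], [0, 0, 0.3, 0, 0, 0], [0, 0, 0, 0, 0, 0], [0, 0, 0, 0, 0, 0]],
])

```text
time_s: 3.0
position: [0.5743, 0.2478, 0.092]
tool_rot: [[0.061, 0.998, 0.001], [0.998, -0.061, 0.0], [0.0, 0.001, -1.0]]
ft_force: [0.1, 0.2, -0.1]
grip_width: 0.0856
```

Emit:
jog_arm([
  [[0, 0, 0, 0, 0, 0], [0, 0, 0, 0, 0, 0], [0, 0, 0, 0, 0, 0], [0, 0, 0, 0, 0, 0], [0, 0, 0, 0, 0, 0], [0, 0, 0, 0, 0, 0], [0, 0, 0, 0, 0, 0], [0, 0, 0, 0, 0, 0], [0, 0, 0, 0, 0, 0], [0, 0, 0, 0, 0, 0]],
], grip=-1, squeeze=40)

```text
time_s: 4.0
position: [0.574, 0.2482, 0.0915]
tool_rot: [[0.06, 0.998, 0.0], [0.998, -0.06, 0.0], [0.0, 0.0, -1.0]]
ft_force: [-0.8, 0.4, 3.2]
grip_width: 0.0158
```

Emit:
jog_arm([
  [[0, 0, -0.2, 0, 0, 0], [0, 0, -0.3, 0, 0, 0], [0, 0, -0.4, 0, 0, 0], [0, 0, -0.5, 0, 0, 0], [0, 0, -0.5, 0, 0, 0], [0, 0, -0.5, 0, 0, 0], [0, 0, -0.5, 0, 0, 0], [0, 0, -0.5, 0, 0, 0], [0, 0, -0.5, 0, 0, 0], [0, 0, 0, 0, 0, 0]],
])

```text
time_s: 5.0
position: [0.5747, 0.2484, 0.2509]
tool_rot: [[0.06, 0.998, 0.006], [0.998, -0.06, 0.001], [0.002, 0.006, -1.0]]
ft_force: [-0.2, 0.2, -1.1]
grip_width: 0.0152
```

```bash
python3 - <<'E'
from h import *
s=env.observe(); print(s['time_s'],s['position'],s['grip_width'],s['ft_force'])
im,d=snap('side','s2.png'); im2,d2=snap('scene','sc2.png')
c,R,t=cam('side')
p=s['position']; print(proj(c,R,t,[p+[0,0,.019],p+[0,0,-.076],p]))
E
python3 - <<'E'
import cv2
a=cv2.imread('pics/s2.png');b=cv2.imread('pics/sc2.png')
cv2.imwrite('pics/s2c.png',cv2.resize(a[100:320,150:350],None,fx=2.7,fy=2.7))
E
```

```text
5.0 [0.57466634 0.24835572 0.25087384] 0.015159960623480118 [-0.1907259   0.15765891 -1.0924881 ]
[[227.58810137 181.98850155]
 [229.89585927 229.18250638]
 [228.07568701 192.06155577]]
```

View pics/s2c.png

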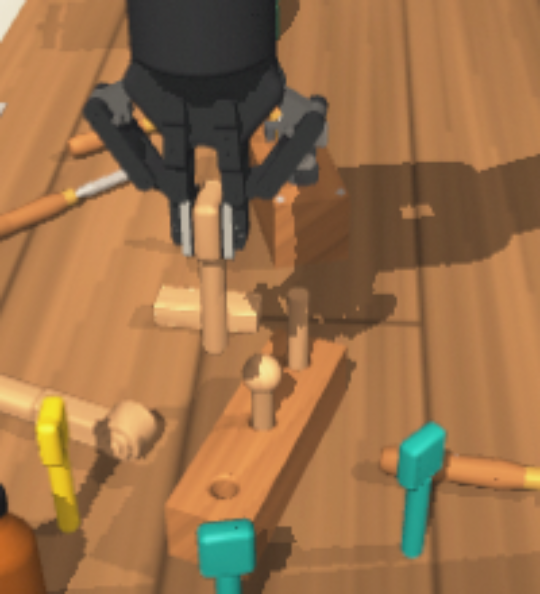

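The spade blank hangs straight in the grip. Its foot is at crop (214,352), as predicted. The rack hole is empty and the others are undisturbed. Next I'll carry it toward the fixture.

Emit:
jog_arm([
  [[-0.5, 0.03, 0, 0, 0, 0], [-0.98, 0.06, 0, 0, 0, 0], [-0.98, 0.06, 0, 0, 0, 0], [-0.98, 0.06, 0, 0, 0, 0], [-0.98, 0.06, 0, 0, 0, 0], [-0.98, 0.06, 0, 0, 0, 0], [-0.98, 0.06, 0, 0, 0, 0], [-0.98, 0.06, 0, 0, 0, 0], [-0.98, 0.06, 0, 0, 0, 0], [-0.7, 0.04, 0, 0, 0, 0]],
])

```text
time_s: 6.1
position: [0.5735, -0.1163, 0.2458]
tool_rot: [[0.061, 0.998, -0.002], [0.998, -0.061, 0.001], [0.001, -0.002, -1.0]]
ft_force: [-0.4, 0.6, -0.6]
grip_width: 0.0155
```

Emit:
jog_arm([
  [[0, 0, 0, 0, 0, 0], [0, 0, 0, 0, 0, 0], [0, 0, 0, 0, 0, 0]],
])

```text
time_s: 6.4
position: [0.574, -0.113, 0.2468]
tool_rot: [[0.059, 0.998, -0.001], [0.998, -0.059, 0.001], [0.001, -0.001, -1.0]]
ft_force: [-0.9, -0.1, -0.2]
grip_width: 0.0156
```

Run:
```python
from h import *
s=env.observe(); print(s['time_s'],s['position'],np.round(s['tool_rot'],3),s['grip_width'],s['q'])
c,R,t=cam('wrist')
im,d=snap('wrist','w3.png')
v,u=np.nonzero(d>0);P=unproj(c,R,t,u,v,d[v,u])
m=(np.hypot(P[:,0]-.555,P[:,1]+.175)<.13)&(P[:,2]>.064)&(P[:,2]<.076)
print(m.sum(),P[m].mean(0),cv2.minAreaRect((P[m][:,:2]*1000).astype(np.float32)))
print(proj(c,R,t,[[.571,-.234,.07],[.5725,-.2315,.07]]))
np.save('d3.npy',d)
im2,d2=snap('scene','sc3.png')
c,R,t=cam('scene'); print(proj(c,R,t,[[.571,-.234,.07]]))
cv2.imwrite('pics/sc3c.png',cv2.cvtColor(cv2.resize(im2[190:320,110:240],None,fx=4.5,fy=4.5),cv2.COLOR_RGB2BGR))
```

```text
6.4 [ 0.57400108 -0.11303384  0.24679086] [[ 0.059  0.998 -0.001]
 [ 0.998 -0.059  0.001]
 [ 0.001 -0.001 -1.   ]] 0.015561102632577293 [-2.27336552e+01  2.48552932e+01  6.68113159e+01  1.53841690e-02
  8.84056555e+01 -1.93518811e+01]
3363 [ 0.53771116 -0.11241608  0.06943563] ((541.79833984375, -131.50865173339844), (70.45807647705078, 110.48428344726562), 16.09467315673828)
[[264.24349567 264.50181527]
 [265.41521401 262.53643805]]
[[163.34066492 273.7629834 ]]
```

View pics/w3.png

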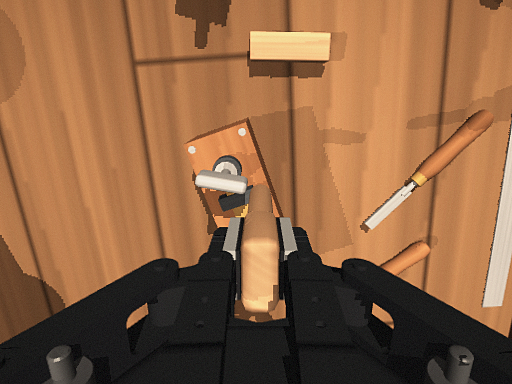

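View pics/sc3c.png

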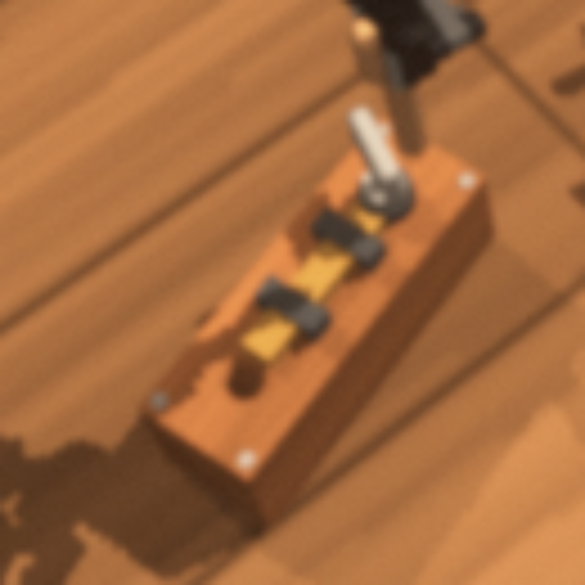

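Emit:
jog_arm([
  [[-0.5, 0.02, 0, 0, 0, 0], [-0.7, 0.02, 0, 0, 0, 0], [-0.7, 0.02, 0, 0, 0, 0], [-0.7, 0.02, 0, 0, 0, 0], [-0.39, 0.02, 0.2, 0, 0, 0], [0, 0, 0.5, 0, 0, 0], [0, 0, 0.5, 0, 0, 0], [0, 0, 0.5, 0, 0, 0], [0, 0, 0.2, 0, 0, 0], [0, 0, 0, 0, 0, 0]],
])

```text
time_s: 7.5
position: [0.5708, -0.2328, 0.1702]
tool_rot: [[0.059, 0.998, -0.002], [0.998, -0.059, 0.001], [0.001, -0.002, -1.0]]
ft_force: [-0.1, 0.5, -0.9]
grip_width: 0.0155
```

Emit:
jog_arm([
  [[0, 0, 0, 0, 0, 0], [0, 0, 0, 0, 0, 0], [0, 0, 0, 0, 0, 0]],
])

```text
time_s: 7.8
position: [0.5713, -0.2338, 0.1722]
tool_rot: [[0.06, 0.998, 0.001], [0.998, -0.06, -0.001], [-0.001, 0.001, -1.0]]
ft_force: [-0.4, -0.9, -0.1]
grip_width: 0.0156
```

Run:
```python
from h import *
s=env.observe(); p=s['position'];print(s['time_s'],p,np.round(s['tool_rot'],3),s['grip_width'])
for n,(a,b,w,h) in (('scene',(130,220,90,80)),('side',(215,90,90,80))):
    im,d=snap(n,n+'4.png'); c,R,t=cam(n)
    print(n,'foot',proj(c,R,t,[p-[0,0,.076]]),'socket',proj(c,R,t,[[.571,-.2327,.07]]),'J per mm',proj(c,R,t,[[.581,-.2327,.07],[.571,-.2227,.07]])-proj(c,R,t,[[.571,-.2327,.07]]))
    cv2.imwrite(f'pics/{n}4c.png',cv2.cvtColor(cv2.resize(im[b:b+h,a:a+w],None,fx=7,fy=7,interpolation=2),cv2.COLOR_RGB2BGR))
```

```text
7.8 [ 0.57130569 -0.23379677  0.1721767 ] [[ 0.06   0.998  0.001]
 [ 0.998 -0.06  -0.001]
 [-0.001  0.001 -1.   ]] 0.015601536716239968
scene foot [[161.43741592 269.04418403]] socket [[163.81566767 273.40897124]] J per mm [[ 2.56376375  3.12452644]
 [ 3.64028888 -2.71304664]]
side foot [[251.99786347 133.7749967 ]] socket [[252.14821341 142.49626864]] J per mm [[-3.66378104 -0.09980478]
 [-0.25038501  1.81056243]]
```

View pics/scene4c.png

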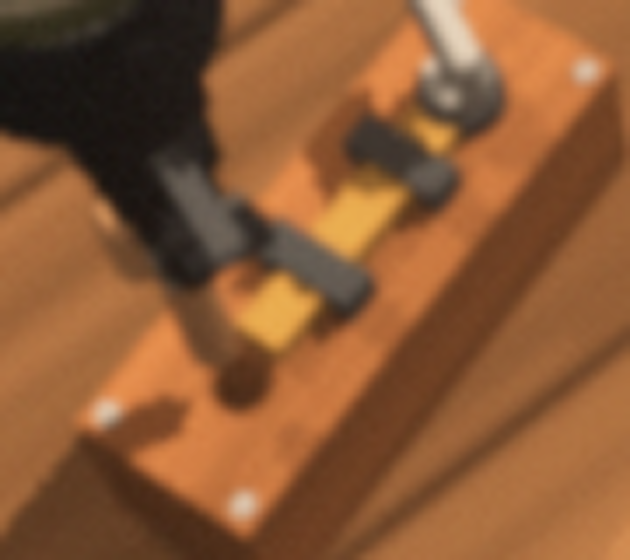

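View pics/side4c.png

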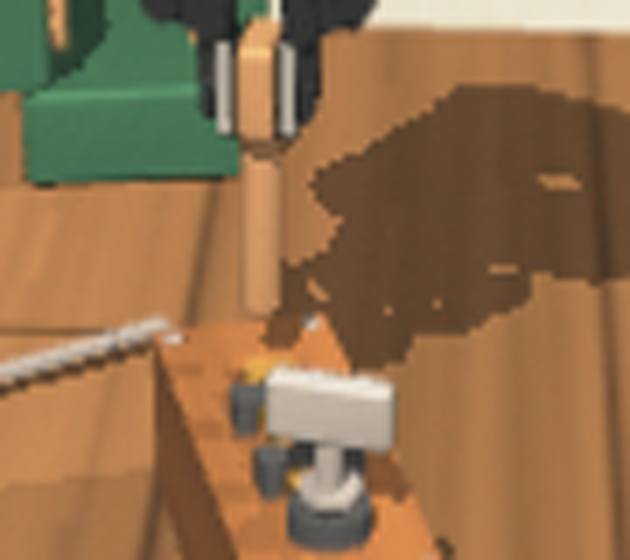

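Run:
```python
from h import *
c,R,t=cam('scene')
for f in ('scene1.png','sc3.png'):
    im=cv2.imread('pics/'+f); g=im[...,1].astype(float); v,u=np.mgrid[265:284,155:175]; 
    w=np.clip(85-g[265:284,155:175],0,None); print(f,np.sum(w*u)/w.sum(),np.sum(w*v)/w.sum())
    print(g[266:282,156:174].astype(int))
im=cv2.imread('pics/scene4.png')[240:285,140:185]
im=np.clip((im.astype(float)-20)*1.8,0,255).astype(np.uint8)
cv2.imwrite('pics/e4.png',cv2.resize(im,None,fx=13,fy=13,interpolation=cv2.INTER_CUBIC))
```

```text
scene1.png 165.19387242591662 272.6137619286791
[[149 144 143 139 133 118  98  94  96 103 102 102 104 102 101 100  87  70]
 [145 143 140 138 137 125 102  83  80  85  91  97 102 103 101  92  76  63]
 [144 140 138 139 135 118  95  76  73  74  77  86  97 105 103  92  67  61]
 [141 139 137 135 128 106  80  69  70  67  68  76  87 101 102  85  67  67]
 [137 137 137 133 117  87  72  63  64  65  65  65  76  89  91  87  80  84]
 [136 137 137 129 103  72  58  56  58  58  61  62  67  76  88  99  97 100]
 [137 137 134 125  90  64  53  54  52  54  55  58  69  85  99 110 108 111]
 [137 138 134 121  86  56  52  52  53  53  53  58  77  97 111 117 115 116]
 [139 136 131 117  83  55  48  50  48  51  52  56  75  99 119 123 120 118]
 [138 135 130 114  81  54  47  49  49  49  52  58  82 103 119 124 126 125]
 [136 137 133 121  89  58  48  45  47  48  53  72  96 114 122 126 126 128]
 [136 138 137 131 106  78  60  54  51  58  68  88 109 120 124 126 129 129]
 [136 140 141 136 123 106  90  79  78  84  95 106 118 122 125 127 128 126]
 [138 140 140 139 134 127 120 110 107 111 116 122 121 125 128 130 127 124]
 [
[... 692 characters left out ...]
 70  93 104 106 104 107]
 [131 133 129 120  99  70  53  51  51  52  53  56  72  95 109 111 112 112]
 [131 134 127 114  89  60  50  50  50  52  52  58  72  99 112 118 117 116]
 [133 133 126 114  85  54  46  46  48  49  52  59  80 102 113 118 122 122]
 [134 132 130 119  93  62  48  48  47  50  54  69  92 109 115 121 122 125]
 [131 132 133 126 109  81  59  53  50  54  65  85 106 118 121 123 124 123]
 [130 133 134 131 124 106  88  74  74  81  90 105 117 118 121 124 124 124]
 [134 137 135 134 130 122 115 109 107 109 112 116 120 122 124 124 122 122]
 [134 137 134 133 132 129 127 124 121 120 119 119 121 123 124 122 122 121]
 [136 136 133 133 129 131 127 125 122 118 120 120 122 124 124 123 120 125]]
```

View pics/e4.png

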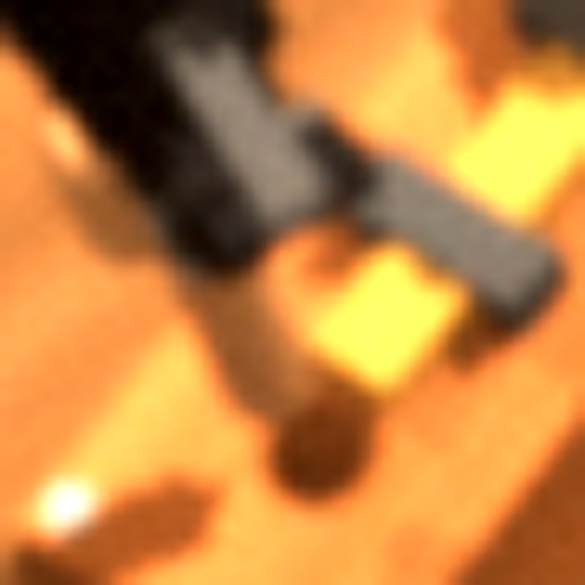

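Emit:
jog_arm([
  [[0.055, 0.02, 0, 0, 0, 0], [0, 0, 0, 0, 0, 0], [0, 0, 0.2, 0, 0, 0], [0, 0, 0.2, 0, 0, 0], [0, 0, 0.2, 0, 0, 0], [0, 0, 0, 0, 0, 0], [0, 0, 0, 0, 0, 0], [0, 0, 0, 0, 0, 0]],
])

```text
time_s: 8.7
position: [0.5721, -0.2317, 0.1476]
tool_rot: [[0.06, 0.998, 0.0], [0.998, -0.06, -0.0], [-0.0, 0.001, -1.0]]
ft_force: [-0.5, -1.1, 0.5]
grip_width: 0.0155
```

Emit:
jog_arm([
  [[0, 0, 0.1, 0, 0, 0], [0, 0, 0.1, 0, 0, 0], [0, 0, 0.1, 0, 0, 0], [0, 0, 0, 0, 0, 0], [0, 0, 0, 0, 0, 0]],
])

```text
time_s: 9.2
position: [0.5719, -0.2316, 0.1352]
tool_rot: [[0.06, 0.998, -0.0], [0.998, -0.06, 0.0], [0.0, -0.0, -1.0]]
ft_force: [-0.1, -0.1, -0.9]
grip_width: 0.0157
```

The foot is already about 10 mm into the socket with no force, so I'll continue down.

Emit:
jog_arm([
  [[0, 0, 0.15, 0, 0, 0], [0, 0, 0.15, 0, 0, 0], [0, 0, 0.15, 0, 0, 0], [0, 0, 0.15, 0, 0, 0], [0, 0, 0.1, 0, 0, 0], [0, 0, 0.05, 0, 0, 0], [0, 0, 0.05, 0, 0, 0], [0, 0, 0, 0, 0, 0], [0, 0, 0, 0, 0, 0]],
])

```text
time_s: 10.1
position: [0.572, -0.2316, 0.1035]
tool_rot: [[0.06, 0.998, 0.0], [0.998, -0.06, -0.0], [-0.0, 0.0, -1.0]]
ft_force: [-0.7, 1.3, -0.9]
grip_width: 0.0158
```

Emit:
jog_arm([
  [[0, 0, 0.03, 0, 0, 0], [0, 0, 0.02, 0, 0, 0], [0, 0, 0, 0, 0, 0], [0, 0, 0, 0, 0, 0]],
])

```text
time_s: 10.5
position: [0.5721, -0.2316, 0.1015]
tool_rot: [[0.06, 0.998, 0.0], [0.998, -0.06, -0.0], [-0.0, 0.0, -1.0]]
ft_force: [0.2, 0.0, 2.5]
grip_width: 0.0159
```

Emit:
jog_arm([
  [[0, 0, 0, 0, 0, 0], [0, 0, 0, 0, 0, 0], [0, 0, 0, 0, 0, 0], [0, 0, 0, 0, 0, 0], [0, 0, 0, 0, 0, 0], [0, 0, 0, 0, 0, 0], [0, 0, 0, 0, 0, 0], [0, 0, 0, 0, 0, 0], [0, 0, 0, 0, 0, 0], [0, 0, 0, 0, 0, 0]],
], grip=1)

```text
time_s: 11.5
position: [0.5719, -0.2316, 0.1013]
tool_rot: [[0.06, 0.998, -0.0], [0.998, -0.06, -0.0], [-0.0, -0.0, -1.0]]
ft_force: [1.2, -0.7, -0.7]
grip_width: 0.0854
```

Run:
```python
from h import *
s=env.observe(); p=s['position'];print(s['time_s'],p,s['grip_width'],s['ft_force'])
im,d=snap('side','side5.png'); c,R,t=cam('side')
v,u=np.nonzero(d>0);P=unproj(c,R,t,u,v,d[v,u])
m=(np.hypot(P[:,0]-.572,P[:,1]+.232)<.025)&(P[:,2]>.1)&(P[:,2]<.16)
print(m.sum(),np.percentile(P[m][:,2],[50,90,98,100]),P[m].mean(0))
cv2.imwrite(f'pics/side5c.png',cv2.cvtColor(cv2.resize(im[80:190,200:320],None,fx=5,fy=5,interpolation=2),cv2.COLOR_RGB2BGR))
```

```text
11.5 [ 0.57194489 -0.23158338  0.10133601] 0.0853885539672012 [ 1.15694169 -0.72581191 -0.73454762]
119 [0.12629741 0.13862089 0.13966616 0.14012166] [ 0.57153865 -0.22193759  0.1253635 ]
```

View pics/side5c.png

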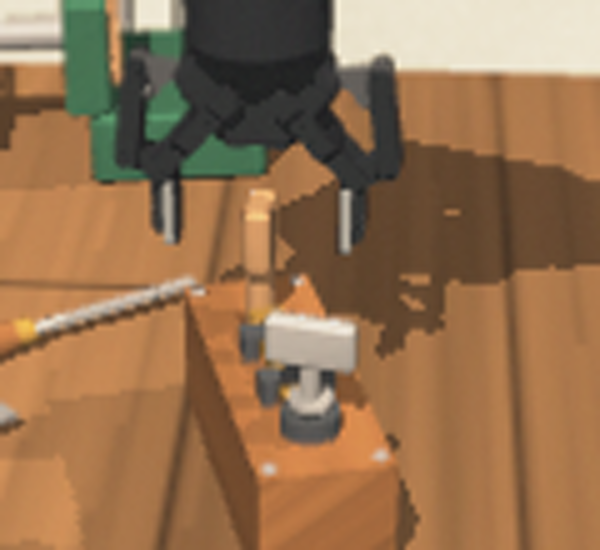

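The side view shows the blank upright in the socket, its head at crop (260,230), top at z 0.139–0.140, so it is fully down. Fingers are open and clear. I'll go up and over to the screw.

Emit:
jog_arm([
  [[0, 0, -0.3, 0, 0, 0], [0, 0, -0.5, 0, 0, 0], [0, 0, -0.7, 0, 0, 0], [0, 0, -0.7, 0, 0, 0], [0, 0, -0.7, 0, 0, 0], [0, 0, -0.5, 0, 0, 0], [0.7, -0.24, 0, 0, 0, 0], [0.7, -0.25, 0, 0, 0, 0], [0.7, -0.25, 0, 0, 0, 0], [0.73, -0.25, 0, 0, 0, 0]],
])

```text
time_s: 12.55
position: [0.5388, -0.1153, 0.2384]
tool_rot: [[0.06, 0.998, 0.001], [0.998, -0.06, -0.0], [-0.0, 0.001, -1.0]]
ft_force: [0.6, -0.7, 0.3]
grip_width: 0.0855
```

Emit:
jog_arm([
  [[0, 0, 0, 0, 0, -0.92], [0, 0, 0, 0, 0, -0.92], [0, 0, 0, 0, 0, -0.92], [0, 0, 0, 0, 0, -0.92], [0, 0, 0, 0, 0, -0.92], [0, 0, 0, 0, 0, -0.92], [0, 0, 0, 0, 0, -0.92], [0, 0, 0, 0, 0, -0.92], [0, 0, 0, 0, 0, -0.92], [0, 0, 0, 0, 0, -0.92]],
])

```text
time_s: 13.55
position: [0.5392, -0.1162, 0.2383]
tool_rot: [[-0.97, 0.243, 0.001], [0.243, 0.97, -0.0], [-0.001, -0.0, -1.0]]
ft_force: [0.2, 0.2, 0.1]
grip_width: 0.0856
```

Emit:
jog_arm([
  [[0, 0, 0, 0, 0, 0], [0, 0, 0, 0, 0, 0], [0, 0, 0, 0, 0, 0]],
])

```text
time_s: 13.85
position: [0.5392, -0.1162, 0.2377]
tool_rot: [[-0.968, 0.251, 0.0], [0.251, 0.968, -0.0], [-0.0, -0.0, -1.0]]
ft_force: [0.4, 0.4, -0.5]
grip_width: 0.0851
```

```bash
cat > wing.py <<'E'
from h import *
import sys
s=env.observe(); p=s['position'];print(s['time_s'],p,np.round(s['tool_rot'],3),s['q'],s['grip_width'])
T=s['tool_rot']; print('jaw angle',np.degrees(np.arctan2(T[1,1],T[0,1])))
for n in ('wrist','scene','side'):
    c,R,t=cam(n); im,d=snap(n,n+sys.argv[1]+'.png')
    v,u=np.nonzero(d>0);P=unproj(c,R,t,u,v,d[v,u])
    m=(np.hypot(P[:,0]-.539,P[:,1]+.116)<.035)&(P[:,2]>.127)&(P[:,2]<.137)
    if m.sum()>8: print(n,m.sum(),P[m].mean(0),cv2.minAreaRect((P[m][:,:2]*1000).astype(np.float32)))
    m=(np.hypot(P[:,0]-.572,P[:,1]+.232)<.025)&(P[:,2]>.13)&(P[:,2]<.15)
    if m.sum()>8: print(' peg top',n,m.sum(),P[m].mean(0),P[m][:,2].max(),cv2.minAreaRect((P[m][:,:2]*1000).astype(np.float32)))
E
python3 wing.py 6
```

```text
13.85 [ 0.53919663 -0.11619488  0.23765415] [[-0.968  0.251  0.   ]
 [ 0.251  0.968 -0.   ]
 [-0.    -0.    -1.   ]] [-2.44613178e+01  2.17051212e+01  7.34266863e+01  1.01712614e-03
  8.48467487e+01 -9.99387323e+01] 0.0851310687943367
jaw angle 75.47732284587558
wrist 718 [ 0.53643048 -0.11673116  0.13159703] ((537.2610473632812, -116.89625549316406), (12.001781463623047, 45.24317932128906), 75.95339965820312)
 peg top wrist 93 [ 0.56351872 -0.23978834  0.13478029] 0.1383960349827153 ((563.4498901367188, -239.26919555664062), (5.201472759246826, 19.470714569091797), 14.486193656921387)
scene 94 [ 0.53963671 -0.1193325   0.13255126] ((538.6923828125, -118.90277862548828), (12.233925819396973, 47.81858444213867), 76.45954132080078)
 peg top scene 124 [ 0.57296342 -0.23473568  0.13773319] 0.14288116828755532 ((571.8974609375, -233.8514404296875), (34.14629364013672, 16.39288330078125), 88.07038116455078)
side 73 [ 0.54020596 -0.11339141  0.13125985] ((539.1712646484375, -114.03617095947266), (13.459260940551758, 44.27696990966797), 73.68598175048828)
 peg top side 52 [ 0.57176571 -0.22480884  0.13636898] 0.14013636978721852 ((572.1432495117188, -227.5338134765625), (35.82148361206055, 16.14993667602539), 86.7063217163086)
```

View pics/wrist6.png

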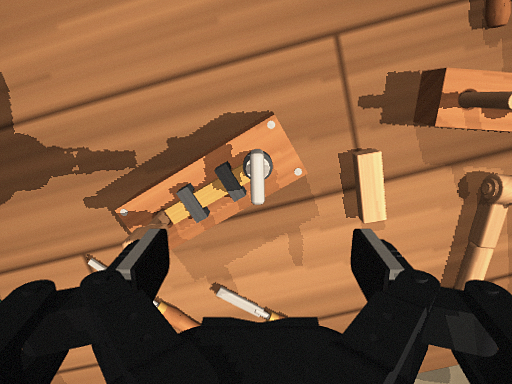

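The wing is at wrist pixel (258,178), aligned with the jaws, with the peg standing in the socket. I'll descend onto the wing.

Emit:
jog_arm([
  [[0.01, -0.02, 0.3, 0, 0, 0.0], [0, 0, 0.5, 0, 0, 0], [0, 0, 0.5, 0, 0, 0], [0, 0, 0.5, 0, 0, 0], [0, 0, 0.5, 0, 0, 0], [0, 0, 0.5, 0, 0, 0], [0, 0, 0.4, 0, 0, 0], [0, 0, 0.17, 0, 0, 0], [0, 0, 0, 0, 0, 0], [0, 0, 0, 0, 0, 0]],
])

```text
time_s: 15.0
position: [0.539, -0.117, 0.1032]
tool_rot: [[-0.969, 0.248, 0.001], [0.248, 0.969, -0.0], [-0.001, -0.0, -1.0]]
ft_force: [0.2, -0.4, 0.4]
grip_width: 0.0852
```

Emit:
jog_arm([
  [[0, 0, 0, 0, 0, 0], [0, 0, 0, 0, 0, 0], [0, 0, 0, 0, 0, 0], [0, 0, 0, 0, 0, 0], [0, 0, 0, 0, 0, 0], [0, 0, 0, 0, 0, 0], [0, 0, 0, 0, 0, 0], [0, 0, 0, 0, 0, 0], [0, 0, 0, 0, 0, 0], [0, 0, 0, 0, 0, 0]],
], grip=-1, squeeze=40)

```text
time_s: 16.0
position: [0.5382, -0.1182, 0.1028]
tool_rot: [[-0.969, 0.248, -0.001], [0.248, 0.969, -0.002], [0.0, -0.003, -1.0]]
ft_force: [-4.3, -6.9, 2.5]
grip_width: 0.0113
```

```bash
cat > st.py <<'E'
from h import *
s=env.observe(); T=s['tool_rot']
print(s['time_s'],np.round(s['position'],4),'jaw',np.degrees(np.arctan2(T[1,1],T[0,1])).round(2),'q6',round(s['q'][5],2),'F',np.round(s['ft_force'],1),'tq',np.round(s['wrist_torque'],3),'w',s['grip_width'],'eff6',s['joint_efforts'][5])
E
python3 st.py
```

```text
16.0 [ 0.5382 -0.1182  0.1028] jaw 75.62 q6 -100.19 F [-4.3 -6.9  2.5] tq [-0.941  0.597  0.082] w 0.011291544290489331 eff6 0.052746436558663845
```

Emit:
jog_arm([
  [[0.02, -0.03, 0, 0, 0, 0], [0, 0, 0, 0, 0, 0], [0, 0, 0, 0, 0, 0.5], [0, 0, 0, 0, 0, 0.7], [0, 0, 0, 0, 0, 0.7], [0, 0, 0, 0, 0, 0.7], [0, 0, 0, 0, 0, 0.7], [0, 0, 0, 0, 0, 0.7], [0, 0, 0, 0, 0, 0], [0, 0, 0, 0, 0, 0]],
])

```text
time_s: 17.0
position: [0.5385, -0.1178, 0.1028]
tool_rot: [[-0.659, 0.752, 0.002], [0.752, 0.659, -0.0], [-0.002, 0.002, -1.0]]
ft_force: [4.5, -0.4, 0.1]
grip_width: 0.0113
```

```bash
python3 st.py; python3 wing.py 7 | tail -n +6
```

```text
17.0 [ 0.5385 -0.1178  0.1028] jaw 41.24 q6 -65.93 F [ 4.5 -0.4  0.1] tq [-0.008 -0.749 -0.032] w 0.011272385323159377 eff6 0.011471731995698065
wrist 3248 [ 0.5348992  -0.11397026  0.13163969] ((537.294189453125, -116.18448638916016), (37.1080207824707, 37.390602111816406), 84.54033660888672)
scene 86 [ 0.54489956 -0.12472224  0.13230284] ((542.143798828125, -122.50189208984375), (32.5440559387207, 33.71303176879883), 8.311171531677246)
 peg top scene 120 [ 0.57300855 -0.23446914  0.13798996] 0.1431916222918989 ((571.78076171875, -234.09217834472656), (32.80708312988281, 16.3499755859375), 83.0660171508789)
side 79 [ 0.53573922 -0.10720952  0.13235049] ((538.8972778320312, -110.33344268798828), (27.454471588134766, 37.603919982910156), 88.78575897216797)
```

Emit:
jog_arm([
  [[0, 0, 0, 0, 0, 0.7], [0, 0, 0, 0, 0, 0.7], [0, 0, 0, 0, 0, 0.7], [0, 0, 0, 0, 0, 0.7], [0, 0, 0, 0, 0, 0.7], [0, 0, 0, 0, 0, 0.7], [0, 0, 0, 0, 0, 0.7], [0, 0, 0, 0, 0, 0.7], [0, 0, 0, 0, 0, 0], [0, 0, 0, 0, 0, 0]],
])

```text
time_s: 18.15
position: [0.5392, -0.1176, 0.1028]
tool_rot: [[0.12, 0.993, 0.004], [0.993, -0.12, -0.0], [0.0, 0.004, -1.0]]
ft_force: [8.7, 1.4, -1.0]
grip_width: 0.0113
```

```bash
python3 st.py
```

```text
18.15 [ 0.5392 -0.1176  0.1028] jaw -6.88 q6 -17.8 F [ 8.7  1.4 -1. ] tq [ 0.21  -1.361 -0.071] w 0.011324578526818382 eff6 0.01618249691091478
```

Emit:
jog_arm([
  [[0, 0.02, 0, 0, 0, 0.5], [0, 0, 0, 0, 0, 0.6], [0, 0, 0, 0, 0, 0.6], [0, 0, 0, 0, 0, 0.6], [0, 0, 0, 0, 0, 0.6], [0, 0, 0, 0, 0, 0], [0, 0, 0, 0, 0, 0]],
])

```text
time_s: 18.85
position: [0.5396, -0.1178, 0.1028]
tool_rot: [[0.527, 0.85, 0.003], [0.85, -0.527, -0.0], [0.001, 0.003, -1.0]]
ft_force: [6.0, 0.8, -1.0]
grip_width: 0.0114
```

```bash
python3 st.py
```

```text
18.85 [ 0.5396 -0.1178  0.1028] jaw -31.81 q6 7.15 F [ 6.   0.8 -1. ] tq [ 0.015 -1.032 -0.082] w 0.011373999281032703 eff6 0.0030727373814443126
```

Emit:
jog_arm([
  [[0, 0, 0, 0, 0, 0.5], [0, 0, 0, 0, 0, 0.5], [0, 0, 0, 0, 0, 0.5], [0, 0, 0, 0, 0, 0.5], [0, 0, 0, 0, 0, 0], [0, 0, 0, 0, 0, 0]],
])

```text
time_s: 19.45
position: [0.5397, -0.1179, 0.1029]
tool_rot: [[0.752, 0.659, 0.003], [0.659, -0.752, -0.002], [0.001, 0.003, -1.0]]
ft_force: [7.1, -0.4, -0.9]
grip_width: 0.0115
```

```bash
python3 st.py
```

```text
19.45 [ 0.5397 -0.1179  0.1029] jaw -48.76 q6 24.17 F [ 7.1 -0.4 -0.9] tq [ 1.000e-03 -1.040e+00  1.765e+00] w 0.011467622261415974 eff6 1.7757287621498108
```

A wrist torque of 1.77 N·m with little lateral force indicates the screw is against its hard stop. I'll verify it visually.

```bash
python3 - <<'E'
from h import *
from scipy.optimize import minimize
for n,(a,b) in (('scene',(140,200)),('side',(210,90))):
    im,d=snap(n,n+'8.png')
    cv2.imwrite(f'pics/{n}8c.png',cv2.cvtColor(cv2.resize(im[b:b+100,a:a+100],None,fx=6,fy=6,interpolation=2),cv2.COLOR_RGB2BGR))
E
cd pics; python3 -c "
import cv2,numpy as np
cv2.imwrite('b8.png',cv2.resize(np.hstack([cv2.imread('scene8c.png'),cv2.imread('side8c.png')]),(800,400)))"; cd ..; python3 st.py
```

```text
19.55 [ 0.5397 -0.1179  0.1029] jaw -48.76 q6 24.16 F [ 6.9 -1.  -0.2] tq [-0.067 -1.046  1.721] w 0.01145870914105261 eff6 1.7303387448191643
```

View pics/b8.png

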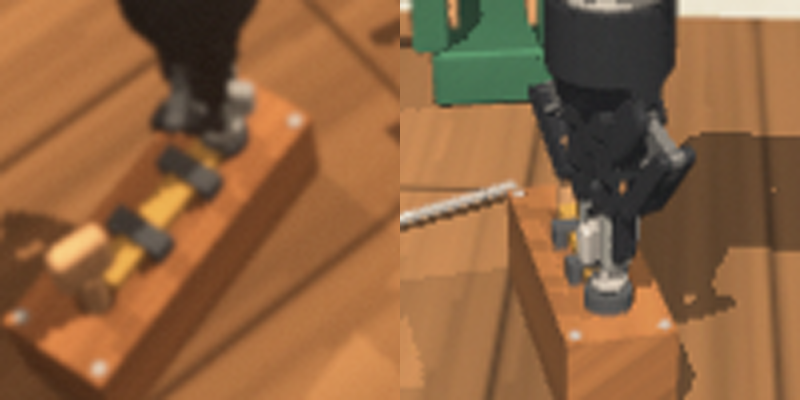

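Emit:
jog_arm([
  [[0, 0, 0, 0, 0, 0.2], [0, 0, 0, 0, 0, 0], [0, 0, 0, 0, 0, 0], [0, 0, 0, 0, 0, 0]],
])

```text
time_s: 19.95
position: [0.5397, -0.118, 0.1029]
tool_rot: [[0.771, 0.637, 0.003], [0.637, -0.771, -0.002], [0.001, 0.003, -1.0]]
ft_force: [7.0, -0.2, 0.5]
grip_width: 0.0116
```

```bash
python3 st.py
```

```text
19.95 [ 0.5397 -0.118   0.1029] jaw -50.42 q6 25.84 F [ 7.  -0.2  0.5] tq [-0.074 -1.062  2.19 ] w 0.011562904486948923 eff6 2.164953500032425
```

Torque rises while the jaws barely move, so the screw is seated. Extrapolating to zero torque puts the seat at a jaw angle of about -43°. Backing off to about +47°.

Emit:
jog_arm([
  [[0, 0, 0, 0, 0, -0.4], [0, 0, 0, 0, 0, -0.7], [0, 0, 0, 0, 0, -0.7], [0, 0, 0, 0, 0, -0.7], [0, 0, 0, 0, 0, -0.7], [0, 0, 0, 0, 0, -0.7], [0, 0, 0, 0, 0, -0.7], [0, 0, 0, 0, 0, -0.7], [0, 0, 0, 0, 0, -0.7], [0, 0, 0, 0, 0, -0.7]],
])

```text
time_s: 20.95
position: [0.539, -0.1176, 0.1028]
tool_rot: [[-0.124, 0.992, 0.002], [0.992, 0.124, 0.0], [-0.0, 0.002, -1.0]]
ft_force: [2.8, 1.2, 1.5]
grip_width: 0.0118
```

Emit:
jog_arm([
  [[0, 0, 0, 0, 0, -0.7], [0, 0, 0, 0, 0, -0.7], [0, 0, 0, 0, 0, -0.7], [0, 0, 0, 0, 0, -0.7], [0, 0, 0, 0, 0, -0.7], [0, 0, 0, 0, 0, -0.7], [0, 0, 0, 0, 0, -0.4], [0, 0, 0, 0, 0, 0], [0, 0, 0, 0, 0, 0], [0, 0, 0, 0, 0, 0]],
])

```text
time_s: 21.95
position: [0.5385, -0.1179, 0.1028]
tool_rot: [[-0.723, 0.69, 0.0], [0.69, 0.723, -0.0], [-0.0, 0.0, -1.0]]
ft_force: [0.5, 1.1, 4.9]
grip_width: 0.0113
```

```bash
python3 st.py;  python3 wing.py 9 | tail -n +6
cd pics; python3 -c "
import cv2,numpy as np
a=cv2.imread('scene9.png')[200:300,140:240];b=cv2.imread('side9.png')[90:190,210:310];w=cv2.imread('wrist9.png')
cv2.imwrite('b9.png',cv2.resize(np.hstack([a,b]),(800,400),interpolation=2))"
```

```text
21.95 [ 0.5385 -0.1179  0.1028] jaw 46.34 q6 -71.01 F [0.5 1.1 4.9] tq [ 0.069 -0.095 -0.032] w 0.011255203804343953 eff6 0.015297652571462095
wrist 3234 [ 0.53466477 -0.11429631  0.13162832] ((537.1962890625, -116.21653747558594), (37.36914825439453, 36.87518310546875), 0.5691189765930176)
scene 89 [ 0.54375568 -0.12444602  0.13261216] ((542.448486328125, -123.26756286621094), (32.35594177246094, 29.989805221557617), 12.82799243927002)
 peg top scene 122 [ 0.57288469 -0.23437411  0.13767519] 0.14512181841079397 ((571.2504272460938, -233.94200134277344), (33.58369827270508, 15.954751014709473), 86.20938110351562)
side 74 [ 0.53589665 -0.10564322  0.13183182] ((537.5528564453125, -108.6890640258789), (36.30082321166992, 24.738643646240234), 11.543754577636719)
```

View pics/b9.png

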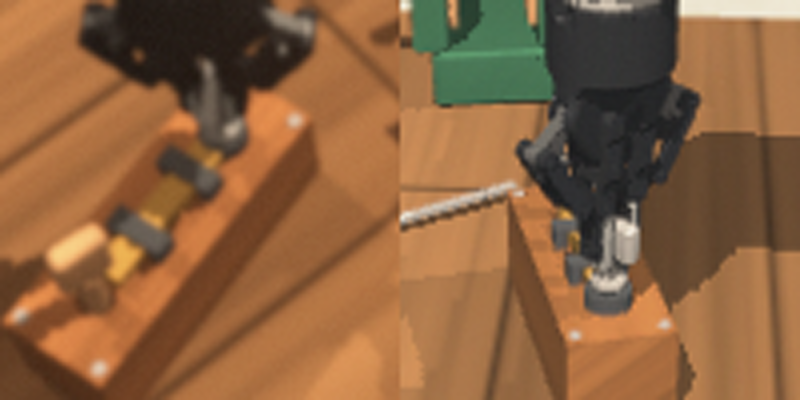

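View pics/wrist9.png

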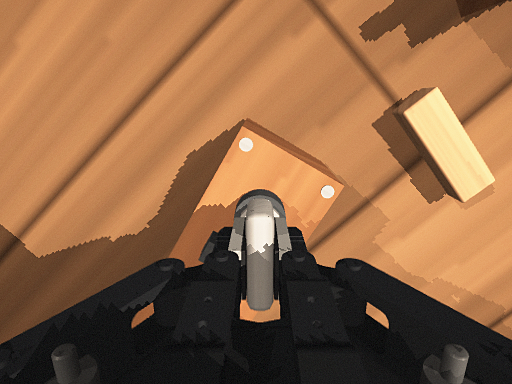

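The wing sits square in the jaws (wrist (260,255)) and the blank is upright and untouched. The jaws are 89–94° back from the seat at rest. Handing in.

```bash
python3 -c "
from h import *
print(close_job()); s=env.observe(); print(s['time_s'],s['position'],s['grip_width'])"
```

```text
the job is handed in; nothing more can be done
None
the job is handed in; nothing more can be done
```

I took the maple spade-headed blank from the rack hole at the +y end, stood it in the fixture socket and let go of it. I then turned the thumbscrew clockwise to its stop, backed it off about a quarter turn and handed in at about 22 s, still gripping the wing at 40 N.

**Last checks before hand-in:**
- **Blank:** it stands upright with its head top at about 0.139 m, which matches fully down. The fingers are well clear of it.
- **Seating:** torque about the screw axis rose to 1.8–2.2 N·m while the jaws barely moved, so I took that as the hard stop.
- **Back-off:** the jaw angle is now 46°. The wing sits square in the jaws, and the torque about its axis is close to zero.
- **Grasp:** the grasp point is within a few millimetres of the wing centre.
- **Bystanders:** I saw nothing else move in the pictures, but I did not measure the bystanders again at the end.

**Where the readings disagreed:**
- **Seat angle:** the fingers gave a few degrees under load, so the seat is only known to lie between jaw angles of about -43° and -48°. That puts the screw at roughly 0.95–1.04 rad, inside the allowed 0.73–1.33.
- **Camera positions:** the scene, side and wrist cameras differed by 2–3 mm on the socket. The blank still went in without measurable force.

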